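# Sweep the loose nuts into the catch tray

### The arm

A 6-joint arm with a two-finger parallel gripper is mounted at the origin on a cart in front of the work surface, level with it; the furniture and walls round the work are solid. World frame = base frame: x ahead of the robot, y to its left, z up, the work surface at z = 0. Lengths are in m, angles in degrees, forces in N, time in s.
With the tool pointing down it reaches from about 0.275 to 0.75 m from the base axis. Payload 10.2 kg.
Tool frame: the origin (TCP) lies at the very end of the fingers, on their centre line; the grasp point (between the pads) lies 19 mm behind it; z points along the fingers, y is the line along which they close (so a half turn about z gives the same grasp; the last joint's range is limited). The gripper opens to 85 mm and grips with 20 to 120 N. Pads are 22 mm wide; open, the fingers measure 114 mm over their backs; the gripper's body (76 mm by 85 mm) begins 54 mm behind the grasp point. The pads swing forward as they close: fully open they stand 13 mm farther back than shut.
Start: joints at [50.741, 17.928, 85.812, -0, 76.261, -12.8], TCP at [0.234, 0.47, 0.231] pointing down, gripper open.
Joint ranges: [-168.41, 168.41], [-55.51, 124.54], [10.69, 146.95], [-70.63, 250.63], [1, 178], [-165.06, 165.06]. Speed limits (degrees/s): [136.94, 136.94, 172.46, 180, 180, 180].

### API

Orientations are given as a 3x3 rotation matrix whose columns are the frame's x, y, z axes.
In Python, from workcell import observe, camera, r gives the robot as it stands. The module is installed in compiled form; this text tells all that it offers.
- The arm moves only by the tool play_rows, never from a script. Its argument "series" is a list of rows, each a list of 3 entries, a list of its own where there are three numbers: the finger opening in m, from 0 to 0.0854, then the shift along the tool's x, y, z in m, then the turn, a rotation vector about the tool's x, y, z in rad. In form: [[grip, [dx, dy, dz], [wx, wy, wz]], ...]. A call has 1 to 8 rows; each row is the pose to reach, as a shift and turn from the pose commanded when the call began, along the tool's axes at that moment; what a row does not reach only later rows make up. A row lasts 1/10 s, in which the tool goes at most 50 mm and 8.59 degrees, less where a joint would pass 70% of its speed; a pose out of reach is approached as far as the arm can. A call with a gripper value outside its range is refused whole. The fingers move at their own pace and stop on an object; "newtons" is the grip in N (left out, the last holds). Time passes only in rows, so rows that repeat a pose let the fingers close. It gives the time, the measured TCP pose, the force, the opening and the grip force at its end, in the units of the state.
- observe(): the state, without advancing time (a new reading comes with each control period).
- camera(name): name is "side" or "top"; returns a dict with "img" (480x640x3 uint8, red, green, blue), "mtx" (3x3 intrinsics, pixels), "pose" (4x4, takes a point from camera to world coordinates). Camera axes: x right, y up, looking along -z (the intrinsics and any distortion apply to the point x, -y, -z); pixel columns grow to the right and rows downward; lengths in m; the calibration is good to about 2 mm. A picture is of the moment at which its call begins. There is no depth.
- r.finish_job(): hands the job in; it is judged then, once.
The state is a dict: "t": time; "qpos": joint angles; "joint_velocities": joint speeds; "tau": joint torques, N m; "tcp_pos": TCP position; "eef_rot": TCP orientation; "wrist_force": force on the tool from outside, world axes, zero at the start; "wrist_torque": the same for the moment, N m; "gripper_width": finger opening in m; "grasp_force": force on a finger pad.
Only numpy, scipy, OpenCV 4.12 (cv2) and the standard library are available. Lean on these libraries where they do the work, as an engineer would, in place of code of your own. Each camera call takes 0.05 s, during which the arm holds its last target. There are 200 camera calls.

### The job

Tidy the bench: with the fingers, sweep the three loose hex nuts across the worktop and over the sloping lip into the open-fronted metal catch tray, so that each lies wholly inside, past the lip. Only push them along, gently: do not pinch or lift them, and do not ram the tray or jam them against its walls. Leave the standing bolt and everything else where it is, and finish with the hand clear.

Things in the scene. Friction and masses are not known exactly. Their poses are not given: they have to be found in the camera images.
- nut_a: plain steel hexagon nut lying flat, 24 mm across flats, 27 mm over the corners, 13 mm high, 30 g (may vary); origin at the centre of its underside, z along its bore (up). Loose on the worktop, slides when pushed
- nut_b: same as nut_a: plain steel hexagon nut lying flat, 24 mm across flats, 27 mm over the corners, 13 mm high, 30 g (may vary); origin at the centre of its underside, z along its bore (up). Loose on the worktop, slides when pushed
- nut_c: same as nut_a: plain steel hexagon nut lying flat, 24 mm across flats, 27 mm over the corners, 13 mm high, 30 g (may vary); origin at the centre of its underside, z along its bore (up). Loose on the worktop, slides when pushed
- tray: bare sheet-metal catch tray, fixed to the worktop: floor 190 mm wide (its x), 120 mm deep (its y), 2 mm above the worktop; walls 3 mm thick, 27.5 mm high with a 5 mm rolled rim on both sides (-x, +x) and the back (-y); front (+y) open, with a 20 mm lip sloping from the floor down to the worktop. Screw ears stick out 23 mm beyond each side. Origin on the worktop under the floor's centre; z up
- tray_in (a point): centre of the tray's floor, on its upper face (2 mm above the worktop), axes as the tray's: +y points out of the open front. From here the floor's front edge is at y = +60 mm, the foot of the lip at y = +80 mm, the inner faces of the side walls at x = -95 and +95 mm, of the back wall at y = -60 mm
- bolt: steel bolt, shank 16 mm, standing on its hexagon head (24 x 27 mm), 60 mm tall, among the nuts; origin at the centre of its underside. To be left standing
- tape_roll: black roll of tape lying flat, 69 mm across, 18 mm high; origin at the centre of its underside. Bystander
- tape_measure: yellow and black tape measure, 35 x 74 mm, 63 mm high; origin at the centre of its underside. Bystander
- spanner: steel spanner lying flat, 155 mm long along its x, 23 mm wide, 7 mm high; origin at its middle. Bystander
- pliers: pliers with blue handles lying flat, 196 mm along x, 59 mm wide, 13 mm high; origin at its middle. Bystander
- drop_bottle: small white bottle with a blue cap, 37 mm across, 78 mm tall, standing; origin at the centre of its underside. Bystander
- ratchet: steel ratchet handle lying flat, 183 mm along its y, 38 mm wide, 21 mm high; origin at its middle. Bystander

How it is judged:
By the outcome, as a careful person would: the job done as asked, in the order asked, and still so for the second after the job is handed in, with the robot touching nothing.
It also fails if it takes over 72 s, if anything falls off the work surface, if the arm or the gripper's body presses on something with over 40 N, if the wrist force passes 120 N, or if a joint passes its speed limit or range.

## Working session

There is one attempt and no reset: what is moved stays moved. The work goes in short steps, Python scripts to look and compute and a tool call to move; the robot and the scene stay as the last step left them, time stands still between calls to the robot, and variables do not carry over. Pictures are saved under pics/ and viewed, at most 10 in all, crops included, and the job is handed in when it is done.

Besides the shell and the picture viewer there is one more tool, called after "Call:" as name(argument=value, ...), one argument or row to a line, values as JSON. play_rows: Moves the arm, as the interface text tells. Its arguments: {"type":"object","properties":{"series":{"type":"array"},"newtons":{"type":"number"}},"required":["series"]}

```bash
mkdir -p pics; cat > h.py <<'E'
import numpy as np, cv2
from workcell import observe, camera, r
def shot(name,fn):
    c=camera(name); cv2.imwrite('pics/'+fn,cv2.cvtColor(c['img'],cv2.COLOR_RGB2BGR)); np.savez('pics/'+fn+'.npz',**{k:c[k] for k in('img','mtx','pose')}); return c
def cast(c,uv,z):
    uv=np.atleast_2d(np.array(uv,float)); K=c['mtx'];P=c['pose']
    d=np.c_[(uv[:,0]-K[0,2])/K[0,0],-(uv[:,1]-K[1,2])/K[1,1],-np.ones(len(uv))]@P[:3,:3].T
    o=P[:3,3]; return o+d*((z-o[2])/d[:,2])[:,None]
def proj(c,p):
    p=np.atleast_2d(p); q=(p-c['pose'][:3,3])@c['pose'][:3,:3]; q=q*[1,-1,-1]; u=q@c['mtx'].T; return u[:,:2]/u[:,2:]
E
python3 - <<'E'
from h import *
for n in('top','side'):
    c=shot(n,n+'0.png'); print(n,c['mtx'].round(1).tolist(),c['pose'].round(3).tolist(),c.keys())
o=observe(); print({k:np.round(v,3).tolist() for k,v in o.items()})
E
```

```text
top [[512.1, 0.0, 322.1], [0.0, 512.1, 244.4], [0.0, 0.0, 1.0]] [[0.018, 0.998, -0.06, 0.489], [-1.0, 0.018, -0.007, -0.003], [-0.006, 0.06, 0.998, 1.398], [0.0, 0.0, 0.0, 1.0]] dict_keys(['img', 'mtx', 'pose'])
side [[619.8, 0.0, 314.4], [0.0, 619.8, 236.4], [0.0, 0.0, 1.0]] [[0.886, 0.259, -0.385, -0.107], [-0.464, 0.536, -0.705, -1.271], [0.023, 0.803, 0.595, 1.108], [0.0, 0.0, 0.0, 1.0]] dict_keys(['img', 'mtx', 'pose'])
{'t': 0.1, 'qpos': [50.741, 17.955, 85.848, 0.001, 76.26, -12.798], 'joint_velocities': [-0.023, -0.147, -0.122, -0.025, -0.058, 0.027], 'tau': [0.004, -41.29, -26.014, -0.0, 0.003, 0.0], 'tcp_pos': [0.234, 0.47, 0.231], 'eef_rot': [[-0.895, 0.446, -0.001], [0.446, 0.895, -0.001], [0.0, -0.001, -1.0]], 'wrist_force': [0.523, 0.138, -0.403], 'wrist_torque': [0.005, 0.017, -0.014], 'grasp_force': 0.0, 'gripper_width': 0.086}
```

View pics/top0.png

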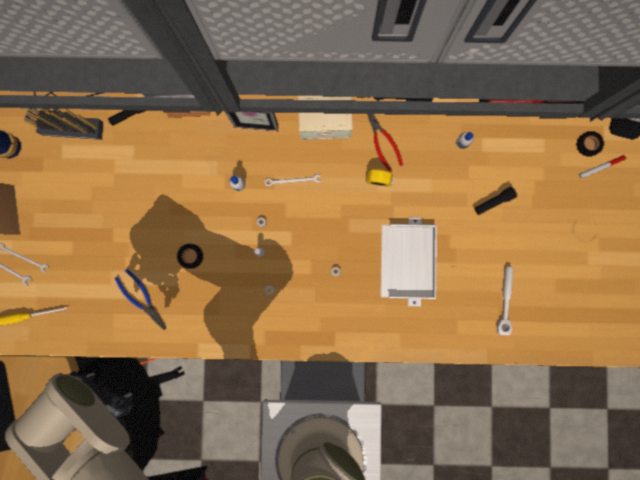

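View pics/side0.png

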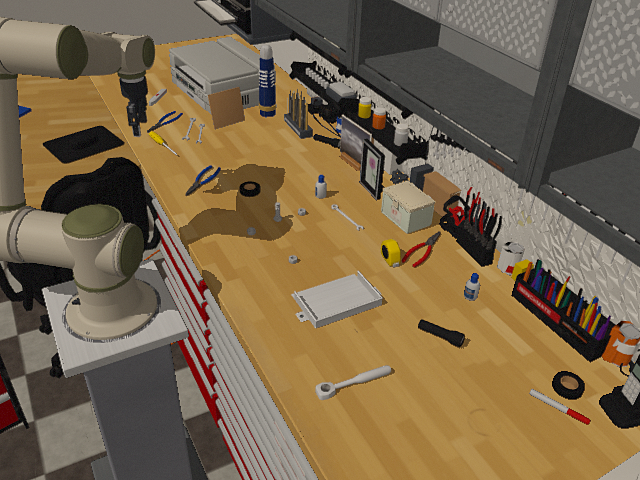

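The top view shows nuts near (262,222), (336,271) and (269,290), the bolt near (259,252), and the tray around (410,260), with its open front apparently to the left (+y). I'll take one enlarged crop to confirm and measure.

```bash
python3 - <<'E'
from h import *
c=dict(np.load('pics/top0.png.npz')); s=dict(np.load('pics/side0.png.npz'))
im=cv2.cvtColor(c['img'],cv2.COLOR_RGB2BGR)
cv2.imwrite('pics/crop0.png',cv2.resize(im[200:312,240:445],None,fx=3.9,fy=3.9,interpolation=cv2.INTER_CUBIC))
hsv=cv2.cvtColor(c['img'],cv2.COLOR_RGB2HSV)
m=((hsv[...,1]<75)&(hsv[...,2]>40)).astype(np.uint8)
n,l,st,ce=cv2.connectedComponentsWithStats(m[200:312,220:450])
for i in range(1,n):
    if st[i,4]>12: print(st[i]+[220,200,0,0,0],(ce[i]+[220,200]).round(1),cast(c,ce[i]+[220,200],.0065).round(4))
hs=cv2.cvtColor(s['img'],cv2.COLOR_RGB2HSV)
m=((hs[...,1]<75)&(hs[...,2]>40)).astype(np.uint8)
n,l,st,ce=cv2.connectedComponentsWithStats(m[195:330,235:390])
print('side')
for i in range(1,n):
    if st[i,4]>12: print(st[i]+[235,195,0,0,0],(ce[i]+[235,195]).round(1),cast(s,ce[i]+[235,195],.0065).round(4))
E
```

```text
[257 217   9  10  59] [261.3 221.4] [[0.6323 0.1744 0.0065]]
[ 381  217   56   89 4245] [408.8 261. ] [[ 0.5315 -0.2289  0.0065]]
[254 248  11   9  70] [259.  251.7] [[0.5493 0.1784 0.0065]]
[331 267   9   9  53] [335.5 270.8] [[ 0.5011 -0.0306  0.0065]]
[265 286   9   9  49] [269.1 289.6] [[0.4471 0.1486 0.0065]]
side
[315 195  11   3  28] [320.5 195.9] [[0.727  0.2227 0.0065]]
[371 195   6   5  19] [374.3 196.6] [[0.8847 0.143  0.0065]]
[381 195   9  24 167] [385.7 205.4] [[0.8904 0.0827 0.0065]]
[273 202   9  20 103] [277.2 212.2] [[0.5598 0.1981 0.0065]]
[331 204  33  27 115] [345.8 216.2] [[0.7438 0.0855 0.0065]]
[298 208   8   8  49] [301.4 211.3] [[0.6305 0.1699 0.0065]]
[247 227   9   8  56] [251.  230.6] [[0.4474 0.1433 0.0065]]
[289 255   8   9  64] [292.5 259. ] [[ 0.4997 -0.0343  0.0065]]
[ 291  271   92   57 3001] [336.7 299.6] [[ 0.5292 -0.2386  0.0065]]
```

View pics/crop0.png

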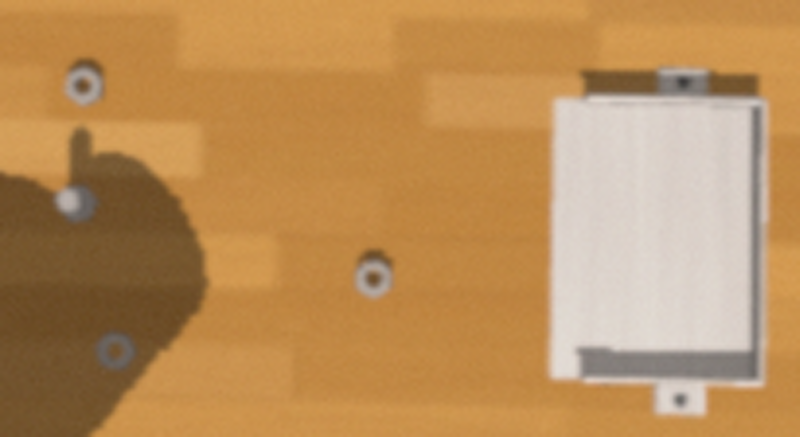

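The crop confirms it. The tray's open lip is on the left (px x≈381) and its back wall on the right (≈436). The sides run from px y≈225 to 298, and the three nuts lie clear of the bolt at (260,252). Next I'll measure the tray corners, bolt and bottle.

```bash
python3 - <<'E'
from h import *
c=dict(np.load('pics/top0.png.npz'))
f=lambda u,v:(240+u/3.9,200+v/3.9)
for n,p,z in[('lipTop',f(553,98),0),('lipBot',f(549,380),0),('backTop',f(767,98),.0275),('backBot',f(763,384),.0275),('innerbotwallbase-ish',f(580,350),.002),('bolt head',f(84,205),.008),('bolt top',f(70,201),.06),('bottle',(237,183),.078),('bottle base',(239,188),0)]:
    print(n,np.round(p,1),cast(c,p,z).round(4))
E
```

```text
lipTop [381.8 225.1] [[ 0.6286 -0.1554  0.    ]]
lipBot [380.8 297.4] [[ 0.4313 -0.1548  0.    ]]
backTop [436.7 225.1] [[ 0.6285 -0.2995  0.0275]]
backBot [435.6 298.5] [[ 0.4325 -0.2978  0.0275]]
innerbotwallbase-ish [388.7 289.7] [[ 0.4526 -0.1759  0.002 ]]
bolt head [261.5 252.6] [[0.5471 0.1713 0.008 ]]
bolt top [257.9 251.5] [[0.5474 0.1743 0.06  ]]
bottle [237 183] [[0.7242 0.2311 0.078 ]]
bottle base [239 188] [[0.7243 0.239  0.    ]]
```

Call:
play_rows(
  series=[
    [0.018,[0,0,0],[0,0,0.14]],
    [0.018,[0,0,0],[0,0,0.28]],
    [0.018,[0,0,0],[0,0,0.42]],
    [0.018,[0,0,0],[0,0,0.56]],
    [0.018,[0,0,0],[0,0,0.7]],
    [0.018,[0,0,0],[0,0,0.84]],
    [0.018,[0,0,0],[0,0,0.98]],
    [0.018,[0,0,0],[0,0,1.108]],
  ],
)

```text
t: 0.9
tcp_pos: [0.2338, 0.4699, 0.2309]
eef_rot: [[0.005, 1.0, -0.001], [1.0, -0.005, -0.001], [-0.001, -0.001, -1.0]]
wrist_force: [0.9, 0.9, -0.6]
gripper_width: 0.018
grasp_force: 0.0
```

Call:
play_rows(
  series=[
    [0.018,[-0.038,0.022,0.008],[0,0,0]],
    [0.018,[-0.076,0.044,0.016],[0,0,0]],
    [0.018,[-0.114,0.066,0.024],[0,0,0]],
    [0.018,[-0.152,0.088,0.032],[0,0,0]],
    [0.018,[-0.19,0.11,0.04],[0,0,0]],
    [0.018,[-0.228,0.132,0.048],[0,0,0]],
    [0.018,[-0.266,0.154,0.056],[0,0,0]],
    [0.018,[-0.304,0.176,0.064],[0,0,0]],
  ],
)

```text
t: 1.7
tcp_pos: [0.4107, 0.1645, 0.1669]
eef_rot: [[-0.001, 1.0, -0.0], [1.0, 0.001, 0.0], [0.0, -0.0, -1.0]]
wrist_force: [0.2, 0.8, -0.2]
gripper_width: 0.0181
grasp_force: 0.0
```

Call:
play_rows(
  series=[
    [0.018,[-0.037,0.023,0.02],[0,0,0]],
    [0.018,[-0.073,0.045,0.045],[0,0,0]],
    [0.018,[-0.11,0.068,0.07],[0,0,0]],
    [0.018,[-0.146,0.09,0.095],[0,0,0]],
    [0.018,[-0.146,0.09,0.125],[0,0,0]],
    [0.018,[-0.146,0.09,0.145],[0,0,0]],
    [0.018,[-0.146,0.09,0.155],[0,0,0]],
    [0.018,[-0.146,0.09,0.161],[0,0,0]],
  ],
)

```text
t: 2.5
tcp_pos: [0.5002, 0.0204, 0.0057]
eef_rot: [[-0.001, 1.0, -0.001], [1.0, 0.001, 0.0], [0.0, -0.001, -1.0]]
wrist_force: [-0.6, 0.3, 0.8]
gripper_width: 0.0181
grasp_force: 0.0
```

```bash
python3 - <<'E'
from h import *
o=observe(); print(o['tcp_pos'].round(4) if hasattr(o['tcp_pos'],'round') else o['tcp_pos'],np.round(o['wrist_force'],2))
c=shot('side','s1.png')
im=cv2.cvtColor(c['img'],cv2.COLOR_RGB2BGR); cv2.imwrite('pics/s1c.png',cv2.resize(im[180:340,220:400],None,fx=3.7,fy=3.7,interpolation=cv2.INTER_CUBIC))
E
```

```text
[0.5002 0.0204 0.0057] [-0.62  0.28  0.81]
```

View pics/s1c.png

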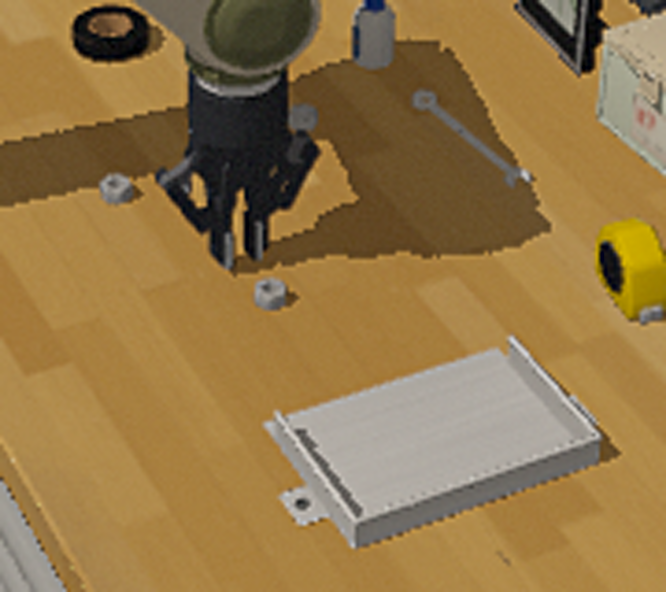

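The side crop shows the fingers straddling the line behind nut B at crop (270,293), just above the worktop. The bolt, pliers and spanner are untouched. The knuckles span about 130 mm, so I'll need to watch the bolt when I push A. Pushing B now.

Call:
play_rows(
  series=[
    [0.018,[-0.012,0,0],[0,0,0]],
    [0.018,[-0.022,0,0],[0,0,0]],
    [0.018,[-0.032,0,0],[0,0,0]],
    [0.018,[-0.044,0.001,0],[0,0,0]],
    [0.018,[-0.058,0.003,0],[0,0,0]],
    [0.018,[-0.073,0.006,0],[0,0,0]],
    [0.018,[-0.088,0.009,0],[0,0,0]],
    [0.018,[-0.103,0.012,0],[0,0,0]],
  ],
)

```text
t: 3.35
tcp_pos: [0.5128, -0.0842, 0.0063]
eef_rot: [[-0.001, 1.0, 0.0], [1.0, 0.001, -0.0], [-0.0, 0.0, -1.0]]
wrist_force: [-0.4, 0.2, -0.6]
gripper_width: 0.0181
grasp_force: 0.3
```

Call:
play_rows(
  series=[
    [0.018,[-0.015,0.003,-0.001],[0,0,0]],
    [0.018,[-0.03,0.006,-0.001],[0,0,0]],
    [0.018,[-0.044,0.009,-0.002],[0,0,0]],
    [0.018,[-0.058,0.012,-0.002],[0,0,0]],
    [0.018,[-0.072,0.014,-0.003],[0,0,0]],
    [0.018,[-0.086,0.016,-0.003],[0,0,0]],
    [0.018,[-0.1,0.017,-0.003],[0,0,0]],
    [0.018,[-0.112,0.018,-0.003],[0,0,0]],
  ],
)

```text
t: 4.15
tcp_pos: [0.5306, -0.1959, 0.0093]
eef_rot: [[-0.001, 1.0, -0.0], [1.0, 0.001, -0.0], [-0.0, -0.0, -1.0]]
wrist_force: [0.8, 1.0, -0.5]
gripper_width: 0.018
grasp_force: 0.2
```

```bash
python3 - <<'E'
from h import *
c=shot('side','s2.png'); o=observe(); print(o['t'],np.round(o['wrist_force'],2))
im=cv2.cvtColor(c['img'],cv2.COLOR_RGB2BGR); cv2.imwrite('pics/s2c.png',cv2.resize(im[200:340,260:400],None,fx=4,fy=4,interpolation=cv2.INTER_CUBIC))
E
```

```text
4.2 [ 0.59 -1.62  0.55]
```

View pics/s2c.png

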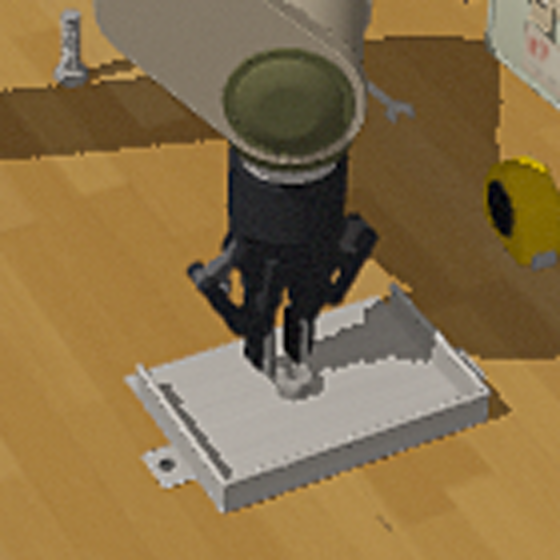

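Nut B is in the tray at crop (295,378), past the lip and cradled by the fingers. I'll nudge it slightly deeper, then back off and rise.

Call:
play_rows(
  series=[
    [0.018,[-0.007,0,0],[0,0,0]],
    [0.018,[-0.012,0,0],[0,0,0]],
    [0.018,[-0.012,0,0],[0,0,0]],
    [0.018,[0.01,0,0],[0,0,0]],
    [0.018,[0.03,0,-0.005],[0,0,0]],
    [0.018,[0.055,0,-0.03],[0,0,0]],
    [0.018,[0.08,0.01,-0.07],[0,0,0]],
    [0.018,[0.11,0.025,-0.1],[0,0,0]],
  ],
)

```text
t: 5.0
tcp_pos: [0.5556, -0.0837, 0.1114]
eef_rot: [[-0.001, 1.0, 0.001], [1.0, 0.001, -0.0], [-0.0, 0.001, -1.0]]
wrist_force: [0.0, -0.5, 0.2]
gripper_width: 0.0181
grasp_force: 0.0
```

Call:
play_rows(
  series=[
    [0.018,[0.04,0.011,0],[0,0,0.05]],
    [0.018,[0.083,0.023,0],[0,0,0.1]],
    [0.018,[0.126,0.035,0],[0,0,0.15]],
    [0.018,[0.169,0.047,0],[0,0,0.175]],
    [0.018,[0.212,0.059,0],[0,0,0.175]],
    [0.018,[0.255,0.07,0],[0,0,0.175]],
    [0.018,[0.297,0.08,0],[0,0,0.175]],
    [0.018,[0.297,0.08,0],[0,0,0.175]],
  ],
)

```text
t: 5.8
tcp_pos: [0.6347, 0.2177, 0.1088]
eef_rot: [[0.168, 0.986, 0.0], [0.986, -0.168, 0.001], [0.001, -0.0, -1.0]]
wrist_force: [0.3, -1.3, -0.3]
gripper_width: 0.018
grasp_force: 0.0
```

```bash
python3 - <<'E'
from h import *
c=shot('side','s3.png'); o=observe(); print(o['t'],np.round(o['tcp_pos'],4),np.round(o['eef_rot'],3).tolist(),np.round(o['qpos'],1))
im=cv2.cvtColor(c['img'],cv2.COLOR_RGB2BGR); cv2.imwrite('pics/s3c.png',cv2.resize(im[140:340,220:400],None,fx=3,fy=3,interpolation=cv2.INTER_CUBIC))
E
```

```text
5.85 [0.6346 0.2151 0.1087] [[0.169, 0.986, -0.0], [0.986, -0.169, 0.0], [-0.0, -0.0, -1.0]] [ 8.7 42.2 66.1  0.  71.7 18.5]
```

View pics/s3c.png

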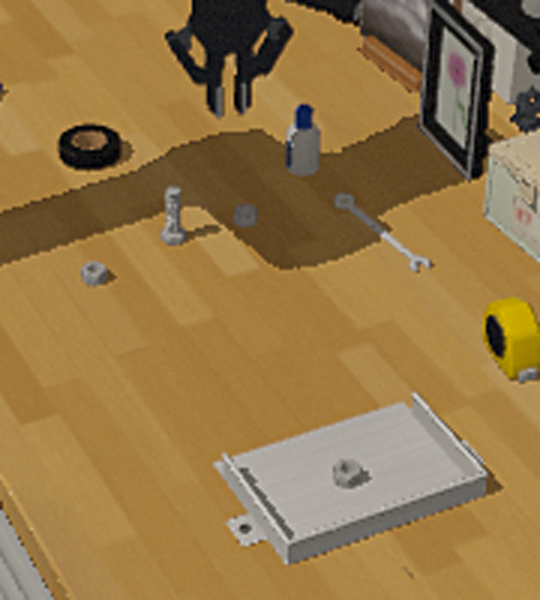

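Nut B sits in the tray at crop (348,472). The hand is above and behind nut A at (245,215), between the bolt (173,215) and the bottle (303,148). Descending.

Call:
play_rows(
  series=[
    [0.018,[0,0,0.015],[0,0,0]],
    [0.018,[0,0,0.03],[0,0,0]],
    [0.018,[0,0,0.045],[0,0,0]],
    [0.018,[0,0,0.06],[0,0,0]],
    [0.018,[0,0,0.074],[0,0,0]],
    [0.018,[0,0,0.087],[0,0,0]],
    [0.018,[0,0,0.097],[0,0,0]],
    [0.018,[0,0,0.103],[0,0,0]],
  ],
)

```text
t: 6.65
tcp_pos: [0.6349, 0.2124, 0.0051]
eef_rot: [[0.173, 0.985, -0.001], [0.985, -0.173, -0.0], [-0.0, -0.001, -1.0]]
wrist_force: [-0.1, 1.0, 0.3]
gripper_width: 0.0184
grasp_force: 0.0
```

```bash
python3 - <<'E'
from h import *
c=shot('side','s4.png'); o=observe(); print(o['t'],np.round(o['tcp_pos'],4),np.round(o['wrist_force'],2))
im=cv2.cvtColor(c['img'],cv2.COLOR_RGB2BGR); cv2.imwrite('pics/s4c.png',cv2.resize(im[150:250,230:380],None,fx=4,fy=4,interpolation=cv2.INTER_CUBIC))
E
```

```text
6.7 [0.6347 0.2123 0.0046] [ 0.41  0.03 -0.85]
```

View pics/s4c.png

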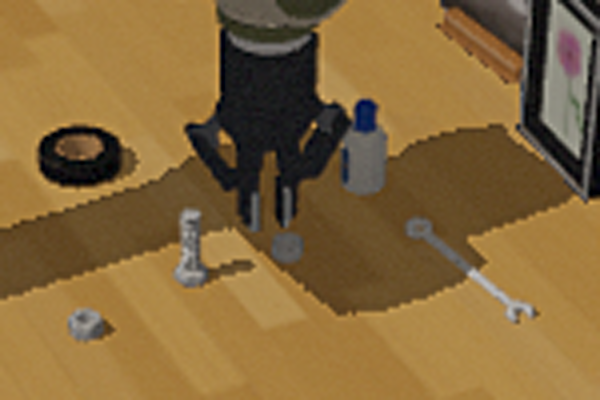

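The tips straddle the line behind nut A at crop (287,247), with visible room to both the bolt (190,250) and the bottle (363,150). Pushing along −y, keeping x constant until past the bolt.

Call:
play_rows(
  series=[
    [0.018,[-0.011,0.002,-0.001],[0,0,0]],
    [0.018,[-0.022,0.004,-0.001],[0,0,0]],
    [0.018,[-0.034,0.006,-0.001],[0,0,0]],
    [0.018,[-0.047,0.008,-0.001],[0,0,0]],
    [0.018,[-0.06,0.01,-0.001],[0,0,0]],
    [0.018,[-0.073,0.012,-0.001],[0,0,0]],
    [0.018,[-0.087,0.0145,-0.001],[0,0,0]],
    [0.018,[-0.101,0.0165,-0.001],[0,0,0]],
  ],
)

```text
t: 7.5
tcp_pos: [0.634, 0.1088, 0.0074]
eef_rot: [[0.173, 0.985, 0.0], [0.985, -0.173, -0.0], [-0.0, 0.0, -1.0]]
wrist_force: [0.2, 0.9, -0.0]
gripper_width: 0.0183
grasp_force: 0.4
```

Call:
play_rows(
  series=[
    [0.018,[-0.013,-0.001,0],[0,0,0]],
    [0.018,[-0.026,-0.001,0],[0,0,0]],
    [0.018,[-0.039,-0.002,0],[0,0,0]],
    [0.018,[-0.053,-0.002,0],[0,0,0]],
    [0.018,[-0.067,-0.003,0],[0,0,0]],
    [0.018,[-0.081,-0.003,0],[0,0,0]],
    [0.018,[-0.095,-0.004,0],[0,0,0]],
    [0.018,[-0.109,-0.004,0],[0,0,0]],
  ],
)

```text
t: 8.3
tcp_pos: [0.6108, 0.0023, 0.0073]
eef_rot: [[0.173, 0.985, -0.0], [0.985, -0.173, 0.0], [0.0, -0.0, -1.0]]
wrist_force: [0.5, 0.0, 0.3]
gripper_width: 0.0176
grasp_force: 0.3
```

Call:
play_rows(
  series=[
    [0.018,[-0.014,0,0],[0,0,0]],
    [0.018,[-0.028,0,0],[0,0,0]],
    [0.018,[-0.042,0,0],[0,0,0]],
    [0.018,[-0.056,0,0],[0,0,0]],
    [0.018,[-0.07,0,0],[0,0,0]],
    [0.018,[-0.084,0,0],[0,0,0]],
    [0.018,[-0.096,0,0],[0,0,0]],
    [0.018,[-0.108,0,0],[0,0,0]],
  ],
)

```text
t: 9.1
tcp_pos: [0.5922, -0.104, 0.0073]
eef_rot: [[0.173, 0.985, -0.0], [0.985, -0.173, 0.0], [0.0, -0.0, -1.0]]
wrist_force: [0.1, -0.1, 0.2]
gripper_width: 0.0182
grasp_force: 0.3
```

```bash
python3 - <<'E'
from h import *
c=shot('side','s5.png'); o=observe(); print(o['t'],np.round(o['tcp_pos'],4),np.round(o['wrist_force'],2))
im=cv2.cvtColor(c['img'],cv2.COLOR_RGB2BGR); cv2.imwrite('pics/s5c.png',cv2.resize(im[200:340,260:400],None,fx=4,fy=4,interpolation=cv2.INTER_CUBIC))
E
```

```text
9.15 [ 0.5921 -0.1056  0.0073] [-0.19 -2.75  0.05]
```

View pics/s5c.png

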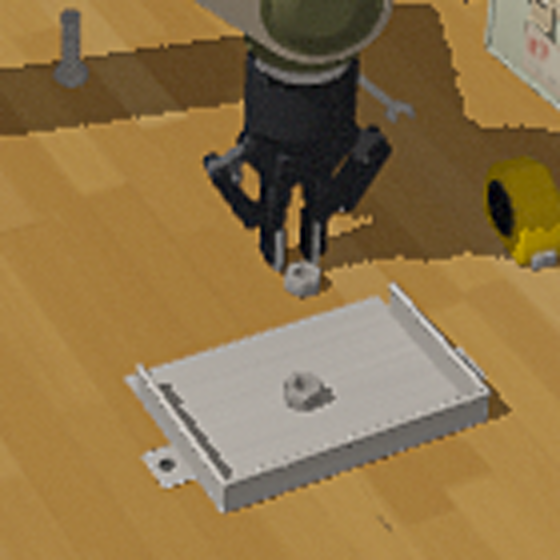

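The cradle still holds nut A at crop (302,278), just in front of the lip. B is in the tray at (303,390). Continuing over the lip.

Call:
play_rows(
  series=[
    [0.018,[-0.013,0,-0.001],[0,0,0]],
    [0.018,[-0.026,0,-0.001],[0,0,0]],
    [0.018,[-0.04,0,-0.002],[0,0,0]],
    [0.018,[-0.054,0,-0.002],[0,0,0]],
    [0.018,[-0.068,0,-0.002],[0,0,0]],
    [0.018,[-0.082,0,-0.002],[0,0,0]],
    [0.018,[-0.094,0,-0.002],[0,0,0]],
    [0.018,[-0.102,0,-0.002],[0,0,0]],
  ],
)

```text
t: 9.95
tcp_pos: [0.5746, -0.2047, 0.0093]
eef_rot: [[0.174, 0.985, 0.0], [0.985, -0.174, -0.0], [-0.0, 0.0, -1.0]]
wrist_force: [-0.4, 0.6, 0.2]
gripper_width: 0.0181
grasp_force: 0.3
```

Call:
play_rows(
  series=[
    [0.018,[0,0,0],[0,0,0]],
    [0.018,[0.012,0,0],[0,0,0]],
    [0.018,[0.03,0,-0.004],[0,0,0]],
    [0.018,[0.06,0,-0.03],[0,0,-0.04]],
    [0.018,[0.09,-0.02,-0.06],[0,0,-0.08]],
    [0.018,[0.125,-0.04,-0.08],[0,0,-0.12]],
    [0.018,[0.165,-0.06,-0.09],[0,0,-0.15]],
    [0.018,[0.205,-0.08,-0.1],[0,0,-0.175]],
  ],
)

```text
t: 10.75
tcp_pos: [0.5305, 0.0157, 0.1104]
eef_rot: [[-0.004, 1.0, 0.001], [1.0, 0.004, 0.0], [0.0, 0.001, -1.0]]
wrist_force: [-0.0, -0.1, -0.1]
gripper_width: 0.0177
grasp_force: 0.0
```

```bash
python3 - <<'E'
from h import *
o=observe(); print(o['t'],np.round(o['tcp_pos'],4))
s=camera('side'); hs=cv2.cvtColor(s['img'],cv2.COLOR_RGB2HSV); g=cv2.cvtColor(s['img'],cv2.COLOR_RGB2GRAY)
t=g[278:322,300:380]; m=(t<150).astype(np.uint8)
n,l,st,ce=cv2.connectedComponentsWithStats(m)
for i in range(1,n):
    if st[i,4]>8: print(st[i]+[300,278,0,0,0],cast(s,ce[i]+[300,278],.0085).round(3))
m=((hs[...,1]<75)&(hs[...,2]>40)).astype(np.uint8)
n,l,st,ce=cv2.connectedComponentsWithStats(m[195:270,235:330])
for i in range(1,n):
    if st[i,4]>12: print(st[i]+[235,195,0,0,0],cast(s,ce[i]+[235,195],.0065).round(4))
E
```

```text
10.75 [0.5305 0.0157 0.1104]
[300 278  40  13 277] [[ 0.506 -0.151  0.008]]
[358 278  11   9  37] [[ 0.628 -0.21   0.008]]
[365 278  15  16 118] [[ 0.653 -0.226  0.008]]
[344 289  12   9  80] [[ 0.57  -0.232  0.008]]
[367 288   9   5  11] [[ 0.63  -0.245  0.008]]
[331 293  13  10  82] [[ 0.531 -0.234  0.008]]
[300 296  18  24  71] [[ 0.448 -0.234  0.008]]
[316 299  64  23 746] [[ 0.55  -0.311  0.008]]
[300 301   9  13  23] [[ 0.437 -0.228  0.008]]
[300 307   3   5   9] [[ 0.426 -0.232  0.008]]
[300 314   4   4  13] [[ 0.418 -0.253  0.008]]
[303 319   8   3  13] [[ 0.423 -0.275  0.008]]
[315 195  11   4  31] [[0.7263 0.2217 0.0065]]
[274 203   8  19  93] [[0.558  0.1938 0.0065]]
[299 207   3  12  22] [[0.6257 0.1673 0.0065]]
[290 210   3  11  22] [[0.5923 0.1627 0.0065]]
[247 227   9   8  57] [[0.4474 0.1436 0.0065]]
```

Call:
play_rows(
  series=[
    [0.018,[0.035,-0.017,0],[0,0,0]],
    [0.018,[0.07,-0.034,0],[0,0,0]],
    [0.018,[0.105,-0.051,0],[0,0,0]],
    [0.018,[0.14,-0.068,0],[0,0,0]],
    [0.018,[0.173,-0.084,0],[0,0,0]],
    [0.018,[0.173,-0.084,0.02],[0,0,0]],
    [0.018,[0.173,-0.084,0.045],[0,0,0]],
    [0.018,[0.173,-0.084,0.065],[0,0,0]],
  ],
)

```text
t: 11.6
tcp_pos: [0.4461, 0.187, 0.0436]
eef_rot: [[-0.003, 1.0, -0.0], [1.0, 0.003, 0.0], [0.0, -0.0, -1.0]]
wrist_force: [-0.2, -0.1, -0.4]
gripper_width: 0.0181
grasp_force: 0.0
```

Call:
play_rows(
  series=[
    [0.018,[0,0,0.015],[0,0,0]],
    [0.018,[0,0,0.028],[0,0,0]],
    [0.018,[0,0,0.036],[0,0,0]],
    [0.018,[0,0,0.039],[0,0,0]],
    [0.018,[0,0,0.039],[0,0,0]],
  ],
)

```text
t: 12.1
tcp_pos: [0.4471, 0.1858, 0.0054]
eef_rot: [[-0.002, 1.0, -0.0], [1.0, 0.002, 0.0], [0.0, -0.0, -1.0]]
wrist_force: [0.6, -1.2, 0.2]
gripper_width: 0.0179
grasp_force: 0.0
```

Call:
play_rows(
  series=[
    [0.018,[-0.01,0,-0.001],[0,0,0]],
    [0.018,[-0.019,0,-0.001],[0,0,0]],
    [0.018,[-0.029,0,-0.001],[0,0,0]],
    [0.018,[-0.041,0.001,-0.001],[0,0,0]],
    [0.018,[-0.054,0.002,-0.001],[0,0,0]],
    [0.018,[-0.068,0.003,-0.001],[0,0,0]],
    [0.018,[-0.082,0.004,-0.001],[0,0,0]],
    [0.018,[-0.096,0.006,-0.001],[0,0,0]],
  ],
)

```text
t: 12.9
tcp_pos: [0.4534, 0.0879, 0.0063]
eef_rot: [[-0.0, 1.0, -0.0], [1.0, 0.0, -0.0], [-0.0, -0.0, -1.0]]
wrist_force: [0.5, 0.7, 0.6]
gripper_width: 0.0179
grasp_force: 0.2
```

Call:
play_rows(
  series=[
    [0.018,[-0.014,0.002,-0.001],[0,0,0]],
    [0.018,[-0.028,0.004,-0.001],[0,0,0]],
    [0.018,[-0.042,0.006,-0.001],[0,0,0]],
    [0.018,[-0.056,0.008,-0.001],[0,0,0]],
    [0.018,[-0.07,0.01,-0.001],[0,0,0]],
    [0.018,[-0.084,0.012,-0.001],[0,0,0]],
    [0.018,[-0.098,0.014,-0.001],[0,0,0]],
    [0.018,[-0.112,0.016,-0.001],[0,0,0]],
  ],
)

```text
t: 13.7
tcp_pos: [0.4696, -0.0239, 0.0073]
eef_rot: [[-0.001, 1.0, -0.0], [1.0, 0.001, 0.0], [0.0, -0.0, -1.0]]
wrist_force: [-0.1, 0.6, 1.3]
gripper_width: 0.018
grasp_force: 0.2
```

Call:
play_rows(
  series=[
    [0.018,[-0.014,0.002,0],[0,0,0]],
    [0.018,[-0.028,0.004,0],[0,0,0]],
    [0.018,[-0.042,0.006,0],[0,0,0]],
    [0.018,[-0.055,0.008,0],[0,0,0]],
    [0.018,[-0.068,0.009,0],[0,0,0]],
    [0.018,[-0.081,0.01,0],[0,0,0]],
    [0.018,[-0.092,0.011,0],[0,0,0]],
    [0.018,[-0.1,0.012,0],[0,0,0]],
  ],
)

```text
t: 14.5
tcp_pos: [0.4817, -0.1237, 0.0073]
eef_rot: [[-0.001, 1.0, -0.0], [1.0, 0.001, -0.0], [-0.0, -0.0, -1.0]]
wrist_force: [0.4, 1.6, -0.1]
gripper_width: 0.0183
grasp_force: 0.3
```

```bash
python3 - <<'E'
from h import *
o=observe(); print(o['t'],np.round(o['tcp_pos'],4),np.round(o['wrist_force'],2))
c=shot('side','s6.png')
im=cv2.cvtColor(c['img'],cv2.COLOR_RGB2BGR); cv2.imwrite('pics/s6c.png',cv2.resize(im[200:340,260:400],None,fx=4,fy=4,interpolation=cv2.INTER_CUBIC))
E
```

```text
14.5 [ 0.4817 -0.1237  0.0073] [ 0.37  1.58 -0.11]
```

View pics/s6c.png

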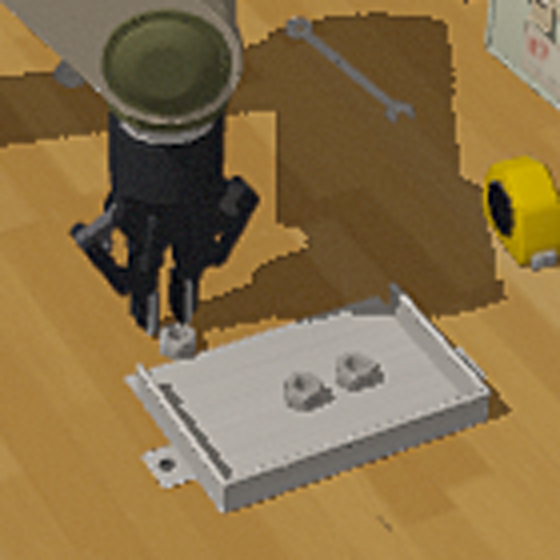

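Nut C is at crop (178,340), at the foot of the lip inside the side wall. A (358,370) and B (307,390) are lying in the tray. Final push, then retreat.

Call:
play_rows(
  series=[
    [0.018,[-0.01,0.001,-0.001],[0,0,0]],
    [0.018,[-0.022,0.002,-0.002],[0,0,0]],
    [0.018,[-0.035,0.002,-0.002],[0,0,0]],
    [0.018,[-0.048,0.002,-0.002],[0,0,0]],
    [0.018,[-0.061,0.002,-0.002],[0,0,0]],
    [0.018,[-0.073,0.002,-0.002],[0,0,0]],
    [0.018,[-0.081,0.002,-0.002],[0,0,0]],
    [0.018,[-0.084,0.002,-0.002],[0,0,0]],
  ],
)

```text
t: 15.35
tcp_pos: [0.4837, -0.2076, 0.0093]
eef_rot: [[-0.0, 1.0, 0.0], [1.0, 0.0, -0.0], [-0.0, 0.0, -1.0]]
wrist_force: [0.1, 0.6, 1.3]
gripper_width: 0.0183
grasp_force: 0.3
```

Call:
play_rows(
  series=[
    [0.018,[0,0,0],[0,0,0]],
    [0.018,[0.012,0,0],[0,0,0]],
    [0.018,[0.03,0,-0.004],[0,0,0]],
    [0.018,[0.06,0,-0.03],[0,0,0]],
    [0.018,[0.1,-0.01,-0.06],[0,0,0]],
    [0.018,[0.14,-0.02,-0.09],[0,0,0]],
    [0.018,[0.18,-0.03,-0.12],[0,0,0]],
    [0.018,[0.21,-0.04,-0.15],[0,0,0]],
  ],
)

```text
t: 16.15
tcp_pos: [0.4418, 0.0067, 0.1604]
eef_rot: [[-0.003, 1.0, -0.001], [1.0, 0.003, 0.0], [0.0, -0.001, -1.0]]
wrist_force: [0.8, -0.6, 0.4]
gripper_width: 0.0176
grasp_force: 0.0
```

Call:
play_rows(
  series=[
    [0.018,[0,0,0],[0,0,0]],
    [0.018,[0,0,0],[0,0,0]],
    [0.018,[0,0,0],[0,0,0]],
  ],
)

```text
t: 16.45
tcp_pos: [0.443, 0.0035, 0.1585]
eef_rot: [[-0.001, 1.0, -0.002], [1.0, 0.001, 0.0], [0.0, -0.002, -1.0]]
wrist_force: [0.4, -0.8, -0.0]
gripper_width: 0.0181
grasp_force: 0.0
```

```bash
python3 - <<'E'
from h import *
o=observe(); print(o['t'],np.round(o['tcp_pos'],4),np.round(o['wrist_force'],2))
c=shot('side','s7.png')
im=cv2.cvtColor(c['img'],cv2.COLOR_RGB2BGR); cv2.imwrite('pics/s7c.png',cv2.resize(im[150:340,200:420],None,fx=3.1,fy=3.1,interpolation=cv2.INTER_CUBIC))
g=cv2.cvtColor(c['img'],cv2.COLOR_RGB2GRAY)
n,l,st,ce=cv2.connectedComponentsWithStats((g[278:322,300:360]<150).astype(np.uint8))
for i in range(1,n):
    if 40<st[i,4]<150: print(st[i]+[300,278,0,0,0],cast(c,ce[i]+[300,278],.0085).round(3))
E
```

```text
16.45 [0.443  0.0035 0.1585] [ 0.43 -0.75 -0.  ]
[344 289  12   9  80] [[ 0.57  -0.232  0.008]]
[331 293  13  10  80] [[ 0.531 -0.234  0.008]]
[300 296  18  24  70] [[ 0.448 -0.234  0.008]]
[315 299  13  10  89] [[ 0.482 -0.235  0.008]]
```

View pics/s7c.png

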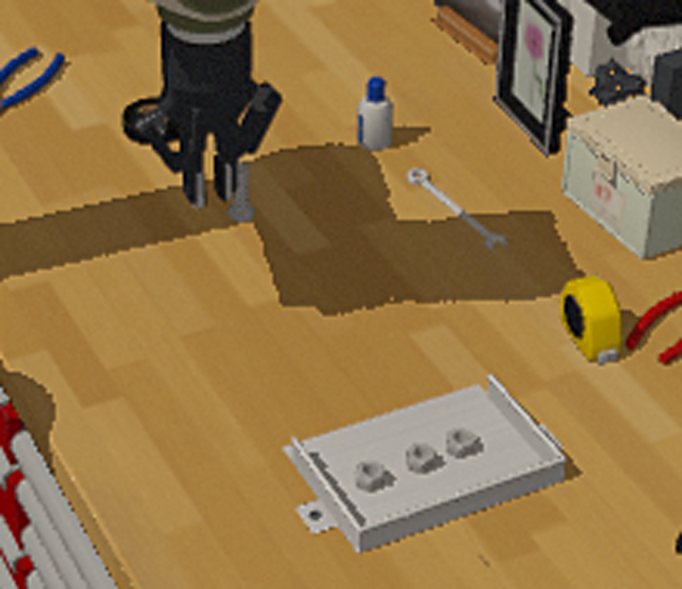

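All three nuts lie in the tray, at crop (375,475), (424,457) and (463,443), which is y≈−0.234, well past the lip edge at −0.175. The bolt is still standing at (241,195), partly behind the raised hand, and the hand is clear. Handing in.

```bash
python3 -c "
from h import *
print(r.finish_job())"
```

```text
the job is handed in; nothing more can be done
None
```

The job is handed in: all three nuts were swept into the tray and lie past the lip, the bolt is still standing, nothing else was touched, and the hand is clear after about 16.5 s of the 72 s allowed.

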